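# Pack seven flanged hubs into the round tin

### The job

First take the odd square-flanged part out of the round tin and put it in the square steel pan. Then pack all seven round flanged hubs upright in the tin, flat on its floor, one in the middle and six close around it; the hub that stands astride two places has to be moved over to make room. Lower the hubs in without dropping or tipping them, let go, and leave the bearing ring and everything else on the bench where it is.

Things in the scene. Friction and masses are not known exactly. Their poses are not given: they have to be found in the camera images.
- tin_floor (a point): centre of the inner floor of the low round steel tin, which stands fast on the bench: 196 mm across inside, 202 mm outside, floor 3 mm above the bench, rim 24 mm above the bench. Its x axis points to hub4's side of the tin.
- pan: square steel pan, 170 x 170 mm outside, walls 4 mm thick, rim 34 mm above the bench, fixed; origin under its centre on the bench, floor about 4 mm above the bench, sides along its x and y
- square_mid (a point): the odd part, loose, in the tin at the start: a square flange 44 x 44 mm, 14 mm thick, with the same round neck as the hubs (24 mm across), 70 mm tall, aluminium. The point is the middle of its axis, 35 mm above its underside; z up
- hub1_mid (a point): loose flanged hub of plain aluminium: a round flange 60 mm across and 14 mm thick below (its lower edge bevelled 4 mm), a round neck 24 mm across above it, 70 mm tall in all, about 0.18 kg. The point is the middle of its axis, 35 mm above its underside; z points up the neck. At the start it stands in the tin, in one of the seven places of a close-packed pattern (middle or ring, pitch about 66 mm).
- hub2_mid (a point): loose flanged hub of plain aluminium: a round flange 60 mm across and 14 mm thick below (its lower edge bevelled 4 mm), a round neck 24 mm across above it, 70 mm tall in all, about 0.18 kg. The point is the middle of its axis, 35 mm above its underside; z points up the neck. At the start it stands in the tin, in one of the seven places of a close-packed pattern (middle or ring, pitch about 66 mm).
- hub3_mid (a point): loose flanged hub of plain aluminium: a round flange 60 mm across and 14 mm thick below (its lower edge bevelled 4 mm), a round neck 24 mm across above it, 70 mm tall in all, about 0.18 kg. The point is the middle of its axis, 35 mm above its underside; z points up the neck. At the start it stands in the tin, in one of the seven places of a close-packed pattern (middle or ring, pitch about 66 mm).
- hub4_mid (a point): loose flanged hub of plain aluminium: a round flange 60 mm across and 14 mm thick below (its lower edge bevelled 4 mm), a round neck 24 mm across above it, 70 mm tall in all, about 0.18 kg. The point is the middle of its axis, 35 mm above its underside; z points up the neck. At the start it stands in the tin by the wall, astride two of the ring places of that pattern, so that it blocks both.
- hub5_mid (a point): loose flanged hub of plain aluminium: a round flange 60 mm across and 14 mm thick below (its lower edge bevelled 4 mm), a round neck 24 mm across above it, 70 mm tall in all, about 0.18 kg. The point is the middle of its axis, 35 mm above its underside; z points up the neck. At the start it stands on the bench beside the tin.
- hub6_mid (a point): loose flanged hub of plain aluminium: a round flange 60 mm across and 14 mm thick below (its lower edge bevelled 4 mm), a round neck 24 mm across above it, 70 mm tall in all, about 0.18 kg. The point is the middle of its axis, 35 mm above its underside; z points up the neck. At the start it stands on the bench beside the tin.
- hub7_mid (a point): loose flanged hub of plain aluminium: a round flange 60 mm across and 14 mm thick below (its lower edge bevelled 4 mm), a round neck 24 mm across above it, 70 mm tall in all, about 0.18 kg. The point is the middle of its axis, 35 mm above its underside; z points up the neck. At the start it stands on the bench beside the tin.
- bearing: loose plain steel bearing ring, 60 mm across, 20 mm high, on the bench among the hubs, not to be packed; origin at the centre of its underside
- oilcan: red oil can with a pointed spout, 60 mm across, 150 mm tall; origin at the centre of its underside; to be left alone
- grease: closed grease can, 100 mm across, 90 mm tall; origin at the centre of its underside; to be left alone
- wrench: wrench, 170 mm long, lying on the bench beyond the tin; to be left alone
- mallet: hammer, 200 mm long, lying on the bench; to be left alone
- piston: aluminium piston, 72 mm across, 60 mm tall; origin at the centre of its underside; to be left alone
Not all that is in view belongs to the job. What is shaped like the part that bears hub1_mid but orange or yellow is not meant.

How it is judged (in metres and radians):
On the way:
1. the square-flanged part is in the pan (x of square_mid in the frame of pan between -0.075 and 0.075 m and y of square_mid in the frame of pan between -0.075 and 0.075 m and height (world z) of square_mid below 0.05 m), for 0.2 s.
At the end, for the whole second after the job is handed in: All seven hubs upright in the tin (tilt under 0.08 rad), undersides within 4 mm of its floor, axes within 72 mm of its centre, one within 18 mm of it; the square part in the pan, within 75 mm of its centre along both sides, its middle under 50 mm above the bench; all released, at rest (all of step 1 and horizontal distance between each of hub1_mid, hub2_mid, hub3_mid, hub4_mid, hub5_mid, hub6_mid, hub7_mid and tin_floor below 0.072 m and z of each of hub1_mid, hub2_mid, hub3_mid, hub4_mid, hub5_mid, hub6_mid, hub7_mid in the frame of tin_floor below 0.039 m and angle between each of hub1_mid, hub2_mid, hub3_mid, hub4_mid, hub5_mid, hub6_mid, hub7_mid's own z axis and vertical below 0.08 rad and linear speed of each of hub1, hub2, hub3, hub4, hub5, hub6, hub7, square below 0.03 m/s and horizontal distance between any of hub1_mid, hub2_mid, hub3_mid, hub4_mid, hub5_mid, hub6_mid, hub7_mid and tin_floor below 0.018 m); the robot touches nothing.
It fails at once if a hub is tipped over (angle between any of hub1_mid, hub2_mid, hub3_mid, hub4_mid, hub5_mid, hub6_mid, hub7_mid's own z axis and vertical above 0.6 rad).
It fails at once if a hub is dropped into the tin (faster than 0.7 m/s just above its floor) ((horizontal distance between hub1_mid and tin_floor below 0.1 m and height (world z) of hub1_mid below 0.052 m and linear speed of hub1 above 0.7 m/s) or (horizontal distance between hub2_mid and tin_floor below 0.1 m and height (world z) of hub2_mid below 0.052 m and linear speed of hub2 above 0.7 m/s) or (horizontal distance between hub3_mid and tin_floor below 0.1 m and height (world z) of hub3_mid below 0.052 m and linear speed of hub3 above 0.7 m/s) or (horizontal distance between hub4_mid and tin_floor below 0.1 m and height (world z) of hub4_mid below 0.052 m and linear speed of hub4 above 0.7 m/s) or (horizontal distance between hub5_mid and tin_floor below 0.1 m and height (world z) of hub5_mid below 0.052 m and linear speed of hub5 above 0.7 m/s) or (horizontal distance between hub6_mid and tin_floor below 0.1 m and height (world z) of hub6_mid below 0.052 m and linear speed of hub6 above 0.7 m/s) or (horizontal distance between hub7_mid and tin_floor below 0.1 m and height (world z) of hub7_mid below 0.052 m and linear speed of hub7 above 0.7 m/s)).
It fails at once if the bearing ring, oil can, grease can, wrench, hammer or piston is shifted by more than 30 mm (distance of any of bearing, oilcan, grease, wrench, mallet, piston from where it was at the start of the episode above 0.03 m).
It also fails if it takes over 72 s, if anything falls off the work surface, if the arm or the gripper's body presses on something with over 40 N, if the wrist force passes 120 N, or if a joint passes its speed limit or range.

### The arm

A 6-joint arm with a two-finger parallel gripper is mounted at the origin on the work surface. World frame = base frame: x ahead of the robot, y to its left, z up, the work surface at z = 0. Lengths are in m, angles in degrees, forces in N, time in s.
With the tool pointing down it reaches from about 0.4 to 0.925 m from the base axis. Payload 12.5 kg.
Tool frame: the origin (TCP) lies at the very end of the fingers, on their centre line; the grasp point (between the pads) lies 19 mm behind it; x points along the fingers, y is the direction in which the jaws open and shut, and the axes are right-handed (so a half turn about x gives the same grasp; the last joint's range is limited). The gripper opens to 95 mm and grips with 3 to 60 N. Pads are 20 mm wide; open, the fingers measure 119 mm over their backs; the gripper's body (75 mm by 180 mm) begins 59 mm behind the grasp point.
Start: joints at [60.986, 28.126, 89.318, -0, 62.55, -6.05], TCP at [0.244, 0.575, 0.215] pointing down, gripper open.
Joint ranges: [-177.58, 177.58], [-47.91, 125.51], [2.72, 160], [-65.01, 245.01], [3.68, 167.84], [-153.87, 153.87]. Speed limits (degrees/s): [127.2, 127.2, 159.86, 180, 180, 180].

### API

Orientations are given as a 3x3 rotation matrix whose columns are the frame's x, y, z axes.
In Python, from bench import robot gives the robot as it stands.
- The arm moves only by the shell command python3 -m handwheel 'ROWS' [FORCE]. ROWS is JSON, a list of rows, each a list of 7 numbers: the shift along the world's x, y, z in mm, then the turn, a rotation vector about the world's x, y, z in degrees, then the opening, from -1 (shut) to 1 (fully open). In form: [[tx, ty, tz, ax, ay, az, grip], ...]. A call has 1 to 10 rows; each row is the pose to reach, as a shift and turn from the pose commanded when the call began; what a row does not reach only later rows make up. A row lasts 1/10 s, in which the tool goes at most 50 mm and 8.59 degrees, less where a joint would pass 70% of its speed; a pose out of reach is approached as far as the arm can. A call with a gripper value outside its range is refused whole. The fingers move at their own pace and stop on an object; FORCE is the grip in N (left out, the last holds). Time passes only in rows, so rows that repeat a pose let the fingers close. It gives the time, the measured TCP pose, the force and the opening at its end, in the units of the state.
- robot.get_obs(): the state, without advancing time (a new reading comes with each control period).
- robot.snapshot(name): name is "scene" or "top" or "wrist"; returns a dict with "image" (480x640x3 uint8, red, green, blue), "mtx" (3x3 intrinsics, pixels), "rvec" (rotation vector, rad) and "tvec" (3), from world to camera coordinates, as OpenCV has them. Camera axes: x right, y down, z forward; pixel columns grow to the right and rows downward; lengths in m; the calibration is good to about 2 mm. A picture is of the moment at which its call begins. There is no depth.
- robot.hand_in(): hands the job in, once; it reports no verdict.
The state is a dict: "time": time; "qpos": joint angles; "joint_vel": joint speeds; "joint_torque": joint torques, N m; "tcp_pos": TCP position; "ee_rot": TCP orientation; "contact_force": force on the tool from outside, world axes, zero at the start; "ft_torque": the same for the moment, N m; "gripper_width": finger opening in m.
Only numpy, scipy, OpenCV 4.12 (cv2) and the standard library are available. Lean on these libraries where they do the work, as an engineer would, in place of code of your own. Each camera call takes 0.05 s, during which the arm holds its last target.

## Working session

There is one attempt and no reset: what is moved stays moved. The work goes in short steps, Python scripts to look and compute and a shell command to move; the robot and the scene stay as the last step left them, time stands still between calls to the robot, and variables do not carry over. Pictures are saved under pics/ and viewed, and the job is handed in when it is done.

```bash
ls; mkdir -p pics
python3 - <<'E'
from bench import robot
import cv2
o=robot.get_obs()
print(o)
for n in("scene","top","wrist"):
    s=robot.snapshot(n); cv2.imwrite(f"pics/{n}0.png",s["image"][:,:,::-1]); print(n,s["mtx"].tolist(),s["rvec"],s["tvec"])
E
```

```text
pics
{'time': 0.0, 'qpos': array([ 6.09842265e+01,  2.81645050e+01,  8.93506809e+01,  4.14026704e-04,
        6.25501313e+01, -6.05061795e+00]), 'joint_vel': array([ 0.03604551,  0.01265319,  0.087117  ,  0.0438128 , -0.04897981,
        0.02253366]), 'joint_torque': array([ 4.98830577e-04, -6.12638783e+01, -2.58183324e+01,  6.93114032e-02,
        4.81494970e-02, -7.32671924e-05]), 'tcp_pos': array([0.24371324, 0.57525078, 0.21405454]), 'ee_rot': array([[-5.58564553e-04,  3.90174004e-01,  9.20740970e-01],
       [-9.93802792e-04,  9.20740443e-01, -3.90174383e-01],
       [-9.99999350e-01, -1.13297253e-03, -1.26536959e-04]]), 'contact_force': array([0.04363459, 0.74795161, 0.06089014]), 'ft_torque': array([-0.00326558, -0.04348107,  0.01454176]), 'gripper_width': 0.09490661384245458}
scene [[498.7399226634168, 0.0, 309.86118369300675], [0.0, 498.7399226634168, 244.517205695287], [0.0, 0.0, 1.0]] [ 1.99740707  1.5959468  -0.54164937] [-0.10814765 -0.37118088  1.47945342]
top [[508.1448825891703, 0.0, 316.93325365015255], [0.0, 508.1448825891703, 231.91692164563847], [0.0, 0.0, 1.0]] [ 2.10975482 -2.11601741  0.21314775] [0.00282212 0.53503275 1.26265904]
wrist [[424.2878964540044, 0.0, 321.02417784646457], [0.0, 424.2878964540044, 234.3191478400447], [0.0, 0.0, 1.0]] [-2.43840203 -1.61658474 -0.20384619] [-0.6247298  -0.02762841  0.39035382]
```

View pics/scene0.png

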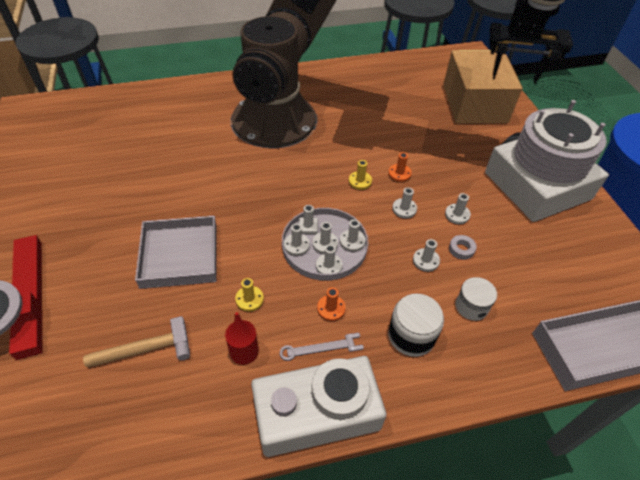

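View pics/top0.png

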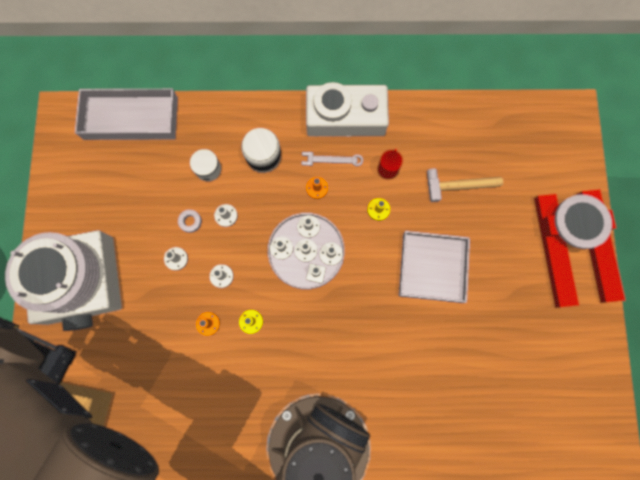

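View pics/wrist0.png

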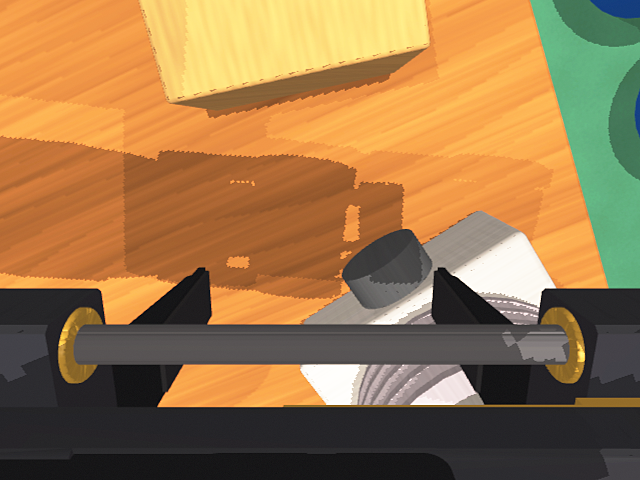

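Run:
```python
import cv2
t=cv2.imread("pics/top0.png"); s=cv2.imread("pics/scene0.png")
c=t[185:300,150:350]; cv2.imwrite("pics/topc.png",cv2.resize(c,None,fx=4,fy=4,interpolation=cv2.INTER_CUBIC))
c=s[150:290,270:480]; cv2.imwrite("pics/scenec.png",cv2.resize(c,None,fx=3.8,fy=3.8,interpolation=cv2.INTER_CUBIC))
```

```text
(no output)
```

View pics/topc.png

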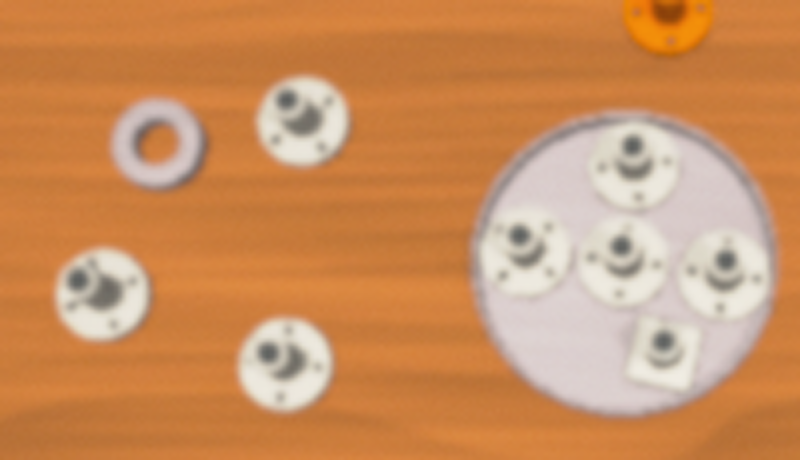

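View pics/scenec.png

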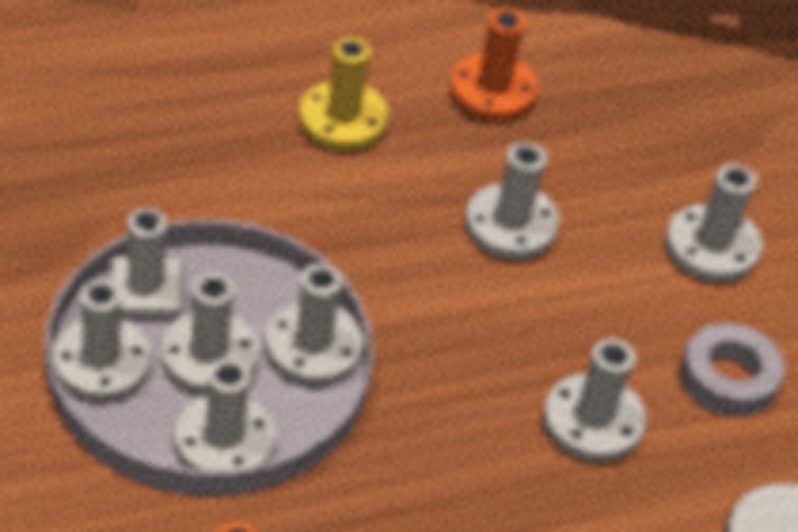

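```bash
cat > h.py <<'E'
import cv2, numpy as np
from bench import robot
def cam(s):
    R,_=cv2.Rodrigues(np.array(s["rvec"],float)); return np.array(s["mtx"]),R,np.array(s["tvec"],float).reshape(3)
def atz(s,uv,z):
    K,R,t=cam(s); d=R.T@(np.linalg.inv(K)@np.array([uv[0],uv[1],1.])); c=-R.T@t
    return c+d*(z-c[2])/d[2]
def proj(s,P):
    K,R,t=cam(s); return cv2.projectPoints(np.array(P,float).reshape(-1,1,3),np.array(s["rvec"],float),t,K,None)[0].reshape(-1,2)
def tri(s1,u1,s2,u2):
    P=[]
    for s in(s1,s2):
        K,R,t=cam(s); P.append(K@np.c_[R,t])
    X=cv2.triangulatePoints(P[0],P[1],np.array(u1,float).reshape(2,1),np.array(u2,float).reshape(2,1)); return (X[:3]/X[3]).ravel()
E
python3 - <<'E'
from h import *
st=robot.snapshot("top"); ss=robot.snapshot("scene")
ft=lambda u,v,f=4,x=150,y=185:((u+.5)/f-.5+x,(v+.5)/f-.5+y)
fs=lambda u,v:ft(u,v,3.8,270,150)
# name: flange top-crop, bore top-crop, bore scene-crop, base height
D=dict(L=((526,251),(520,236),(321,278),3),C=((622,262),(622,246),(212,289),3),T=((634,165),(633,146),(229,375),3),R=((725,274),(726,261),(100,294),3),
S=((663,353),(663,341),(147,221),3),A=((303,120),(287,100),(614,354),0),B=((103,294),(79,280),(737,178),0),E=((285,364),(268,353),(526,156),0))
for k,(f,b,sb,h) in D.items():
    P=atz(st,ft(*f),(14+h)/1e3); Q=atz(st,ft(*b),(70+h)/1e3); S=atz(ss,fs(*sb),(70+h)/1e3); X=tri(st,ft(*b),ss,fs(*sb))
    print(k,*(np.round(1e3*a[:2],1) for a in(P,Q,S)),np.round(1e3*X,1))
print("tin rim", np.round(1e3*atz(st,ft(624,262),.024),1),[np.round(1e3*atz(st,ft(*q),.024),1)[:2] for q in((471,262),(777,262),(624,110),(624,415))])
for q in((403,232),(469,236),(467,301),(400,296)): print("pan",np.round(1e3*atz(st,q,.034),1))
print("bearing",np.round(1e3*atz(st,ft(157,143),.02),1))
E
```

```text
L [501.3  96.4] [501.2  96.2] [501.1  97.7] [501.3  96.9  73.3]
C [493.7  32.7] [494.5  31.3] [495.5  31.8] [494.7  31.7  72.1]
T [559.4  24.8] [559.6  24.4] [560.6  25.5] [559.9  25.   72.2]
R [485.4 -35.4] [484.6 -34.7] [485.  -34.1] [484.7 -34.4  72.7]
S [433.1   5.7] [433.7   5.4] [433.8   6.2] [433.8   5.8  73.1]
A [591.8 247.9] [591.6 248.2] [591.7 249.5] [591.8 248.8  70.1]
B [473.8 376.4] [474.2 376.2] [474.8 378.5] [474.6 377.3  69.9]
E [426.9 254.2] [427.3 254.4] [428.  254.7] [427.4 254.8  69.4]
tin rim [492.5  31.2  24. ] [array([492.8, 132.1]), array([492.2, -69.5]), array([595.6,  31.4]), array([391.9,  31.1])]
pan [ 538.4 -225.3   34. ]
pan [ 527.1 -398.2   34. ]
pan [ 357.5 -382.4   34. ]
pan [ 370.7 -211.4   34. ]
bearing [574.9 344.   20. ]
```

```bash
python3 -m handwheel '[[5,-20,30,0,0,0,0],[20,-60,40,0,0,0,0],[36,-107,40,0,0,0,0],[52,-154,40,0,0,0,0],[68,-201,40,0,0,0,0],[84,-248,40,0,0,0,0],[99,-295,40,0,0,0,0],[115,-342,40,0,0,0,0],[130,-389,40,0,0,0,0],[146,-436,20,0,0,0,0]]' 30
```

```text
time: 1.25
tcp_pos: [0.3898, 0.1408, 0.2374]
ee_rot: [[0.004, 0.39, 0.921], [0.001, 0.921, -0.39], [-1.0, 0.002, 0.004]]
contact_force: [2.5, 1.0, -0.8]
gripper_width: 0.0477
```

Run:
```python
from h import *
print(robot.get_obs()["tcp_pos"])
s=robot.snapshot("wrist"); cv2.imwrite("pics/w1.png",s["image"][:,:,::-1])
t=robot.snapshot("top")["image"][:,:,::-1]
cv2.imwrite("pics/t1.png",cv2.resize(t[200:300,260:360],None,fx=5,fy=5))
```

```text
[0.38983963 0.14081589 0.23741301]
```

View pics/w1.png

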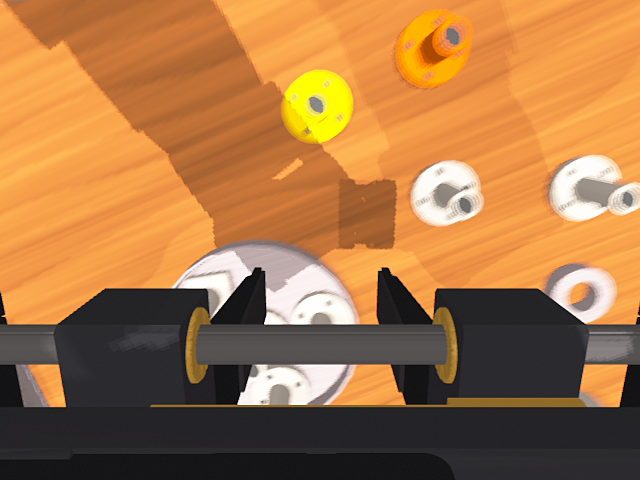

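```bash
python3 -m handwheel '[[15,-44,-10,0,0,0,0],[30,-88,-40,0,0,0,0],[43,-130,-75,0,0,0,0],[44,-133.5,-110,0,0,0,0],[44,-133.5,-150,0,0,0,0],[44,-133.5,-180,0,0,0,0],[44,-133.5,-205,0,0,0,0],[44,-133.5,-205,0,0,0,0]]'
python3 - <<'E'
from h import *
for n in("top","scene"):
    i=robot.snapshot(n)["image"][:,:,::-1]
    c=i[200:300,250:370] if n=="top" else i[180:290,260:400]
    cv2.imwrite(f"pics/a_{n}.png",cv2.resize(c,None,fx=5,fy=5,interpolation=cv2.INTER_CUBIC))
E
```

```text
time: 2.15
tcp_pos: [0.4317, 0.0096, 0.0288]
ee_rot: [[-0.005, 0.39, 0.921], [0.001, 0.921, -0.39], [-1.0, -0.001, -0.005]]
contact_force: [-0.7, -0.1, -0.2]
gripper_width: 0.0476
```

View pics/a_scene.png

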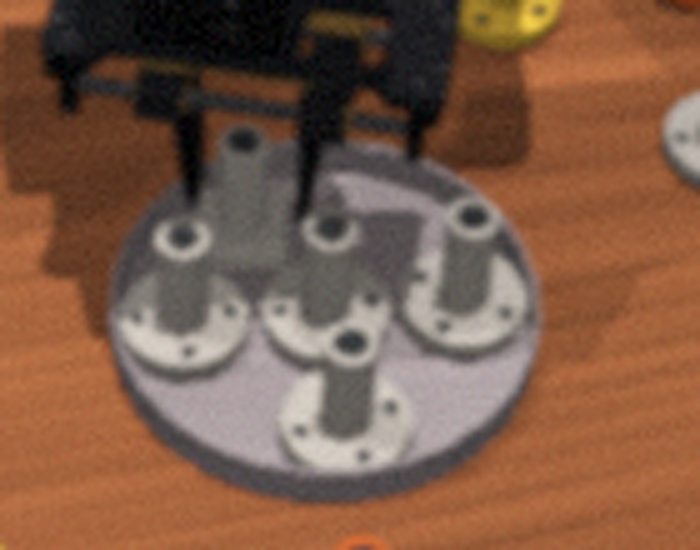

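```bash
python3 -m handwheel '[[0,0,0,0,0,0,0],[0,0,0,0,0,0,-1],[0,0,0,0,0,0,-1],[0,0,0,0,0,0,-1],[0,0,0,0,0,0,-1],[0,0,15,0,0,0,-1],[0,0,45,0,0,0,-1],[0,0,45,0,0,0,-1]]' 30
```

```text
time: 3.05
tcp_pos: [0.4338, 0.009, 0.0782]
ee_rot: [[0.004, 0.39, 0.921], [-0.0, 0.921, -0.39], [-1.0, 0.001, 0.004]]
contact_force: [-0.4, -0.3, -1.6]
gripper_width: 0.0241
```

```bash
python3 -m handwheel '[[0,-10,35,0,0,0,-1],[2,-50,45,0,0,0,-1],[4,-98,45,0,0,0,-1],[6,-146,45,0,0,0,-1],[8,-194,45,0,0,0,-1],[10,-242,45,0,0,0,-1],[12,-290,30,0,0,0,-1],[14,-312,10,0,0,0,-1],[14,-312,-15,0,0,0,-1],[14,-312,-35,0,0,0,-1]]'
python3 - <<'E'
from h import *
o=robot.get_obs();print(o["tcp_pos"],o["contact_force"])
i=robot.snapshot("scene")["image"][:,:,::-1]
c=i[170:310,100:280] 
cv2.imwrite(f"pics/b_scene.png",cv2.resize(c,None,fx=4,fy=4,interpolation=cv2.INTER_CUBIC))
E
```

```text
time: 4.05
tcp_pos: [0.446, -0.3035, 0.0389]
ee_rot: [[-0.001, 0.392, 0.92], [0.001, 0.92, -0.392], [-1.0, 0.001, -0.001]]
contact_force: [-0.2, 0.6, -1.0]
gripper_width: 0.0236
[ 0.44601618 -0.30346555  0.03888488] [-0.18623615  0.58112844 -0.99973377]
```

View pics/b_scene.png

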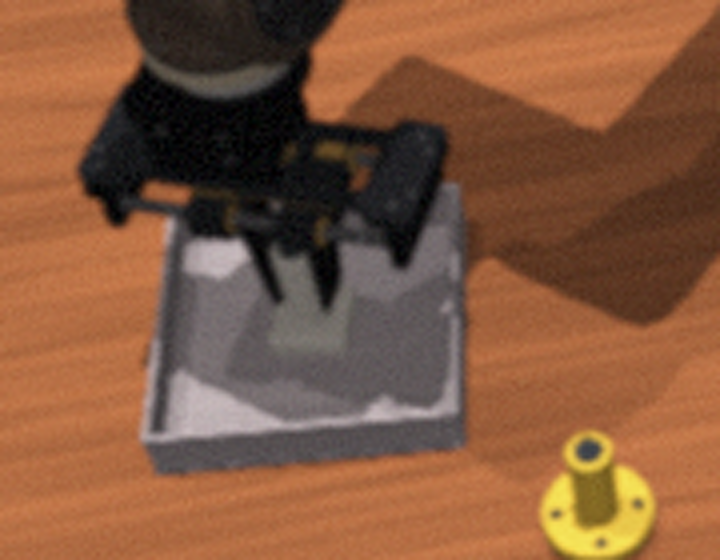

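```bash
python3 -m handwheel '[[0,0,-4,0,0,0,-1],[0,0,-7,0,0,0,-1],[0,0,-8,0,0,0,-1],[0,0,-8,0,0,0,-1]]'
```

```text
time: 4.5
tcp_pos: [0.4471, -0.3029, 0.0336]
ee_rot: [[0.001, 0.39, 0.921], [-0.001, 0.921, -0.39], [-1.0, -0.0, 0.001]]
contact_force: [0.3, 0.4, -1.1]
gripper_width: 0.0236
```

```bash
python3 -m handwheel '[[0,0,-2,0,0,0,-1],[0,0,-3,0,0,0,-1],[0,0,-3,0,0,0,-1]]'
```

```text
time: 4.8
tcp_pos: [0.4473, -0.3031, 0.0322]
ee_rot: [[0.002, 0.39, 0.921], [-0.002, 0.921, -0.39], [-1.0, -0.001, 0.002]]
contact_force: [-3.8, 4.3, 23.6]
gripper_width: 0.0236
```

```bash
python3 -m handwheel '[[0,0,2,0,0,0,0],[0,0,2,0,0,0,0],[0,0,2,0,0,0,0],[0,0,30,0,0,0,0],[0,0,75,0,0,0,0],[10,45,85,0,0,0,0],[25,92,85,0,0,0,0],[40,140,85,0,0,0,0],[55,188,85,0,0,0,0],[70,236,85,0,0,0,0]]';python3 -m handwheel '[[15,45,0,0,0,0,0],[30,75,-5,0,0,0,0],[42,92,-15,0,0,0,0],[42,92,-15,0,0,0,0]]'
python3 - <<'E'
from h import *
o=robot.get_obs();print(o["tcp_pos"],o["contact_force"])
i=robot.snapshot("scene")["image"][:,:,::-1]
c=i[150:300,130:400] 
cv2.imwrite(f"pics/c_scene.png",cv2.resize(c,None,fx=2.9,fy=2.9,interpolation=cv2.INTER_CUBIC))
E
```

```text
time: 5.8
tcp_pos: [0.5168, -0.0659, 0.1149]
ee_rot: [[0.0, 0.39, 0.921], [0.0, 0.921, -0.39], [-1.0, 0.0, 0.0]]
contact_force: [1.5, -0.5, 0.5]
gripper_width: 0.0474
time: 6.2
tcp_pos: [0.559, 0.0264, 0.0987]
ee_rot: [[-0.001, 0.387, 0.922], [0.0, 0.922, -0.387], [-1.0, -0.0, -0.001]]
contact_force: [0.7, 0.1, -0.0]
gripper_width: 0.0474
[0.55895192 0.02638671 0.09874077] [ 0.73487389  0.06489609 -0.04122394]
```

View pics/c_scene.png

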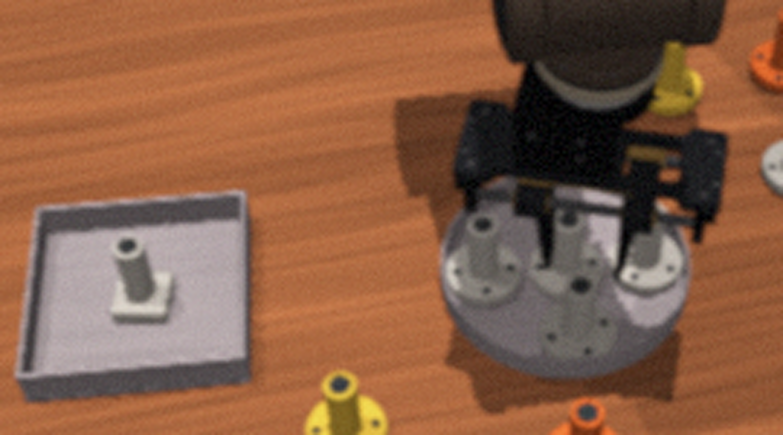

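```bash
python3 -m handwheel '[[0.5,-1.5,-30,0,0,0,0],[0.5,-1.5,-55,0,0,0,0],[0.5,-1.5,-67,0,0,0,0],[0.5,-1.5,-68,0,0,0,0],[0.5,-1.5,-68,0,0,0,-1],[0.5,-1.5,-68,0,0,0,-1],[0.5,-1.5,-68,0,0,0,-1],[0.5,-1.5,-68,0,0,0,-1]]' 30;  python3 -m handwheel '[[0,0,0,0,0,0,-1],[0,0,10,0,0,0,-1],[0,0,25,0,0,0,-1],[0,0,25,0,0,0,-1],[0,0,25,0,0,0,-1]]'
```

```text
time: 7.05
tcp_pos: [0.5595, 0.0228, 0.0328]
ee_rot: [[0.002, 0.39, 0.921], [0.0, 0.921, -0.39], [-1.0, 0.001, 0.001]]
contact_force: [0.4, 1.1, 6.5]
gripper_width: 0.023
time: 7.55
tcp_pos: [0.559, 0.0228, 0.0572]
ee_rot: [[0.001, 0.39, 0.921], [0.0, 0.921, -0.39], [-1.0, 0.0, 0.001]]
contact_force: [-0.8, -0.1, -1.6]
gripper_width: 0.0226
```

```bash
python3 -m handwheel '[[-6,-15,0,0,0,0,-1],[-12,-30,0,0,0,0,-1],[-12,-30,0,0,0,0,-1],[-12,-30,-5,0,0,0,-1],[-12,-30,-5,0,0,0,-1]]'
python3 - <<'E'
from h import *
o=robot.get_obs();print(o["tcp_pos"],o["contact_force"])
s=robot.snapshot("scene");i=s["image"][:,:,::-1]
c=i[190:290,265:385] 
cv2.imwrite(f"pics/d_scene.png",cv2.resize(c,None,fx=6,fy=6,interpolation=cv2.INTER_CUBIC))
E
```

```text
time: 8.05
tcp_pos: [0.5467, -0.0074, 0.0512]
ee_rot: [[-0.001, 0.391, 0.921], [0.0, 0.921, -0.391], [-1.0, -0.0, -0.001]]
contact_force: [-0.0, -0.7, -1.9]
gripper_width: 0.0226
[ 0.54672737 -0.00739879  0.05124352] [-0.01773889 -0.72377889 -1.92431401]
```

View pics/d_scene.png

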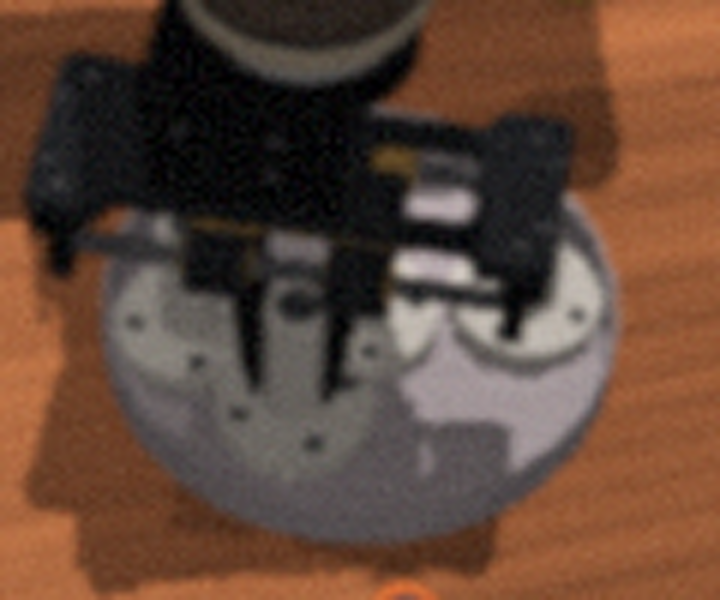

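```bash
python3 - <<'E'
from h import *
s=robot.snapshot("scene")
print(atz(s,(265+300.5/6-.5,190+305.5/6-.5),.0914))
E
python3 -m handwheel '[[0,0,-8,0,0,0,-1],[0,0,-14,0,0,0,-1],[0,0,-17,0,0,0,-1],[0,0,-18,0,0,0,-1],[0,0,-18,0,0,0,-1]]'
```

```text
[ 0.54624988 -0.0058078   0.0914    ]
time: 8.65
tcp_pos: [0.547, -0.0072, 0.0338]
ee_rot: [[-0.0, 0.39, 0.921], [0.0, 0.921, -0.39], [-1.0, -0.0, -0.0]]
contact_force: [0.4, 0.3, -2.4]
gripper_width: 0.0233
```

```bash
python3 -m handwheel '[[0,0,-1,0,0,0,-1],[0,0,-1.5,0,0,0,-1],[0,0,-1.5,0,0,0,-1]]'
```

```text
time: 8.95
tcp_pos: [0.5471, -0.0072, 0.0328]
ee_rot: [[0.001, 0.39, 0.921], [0.0, 0.921, -0.39], [-1.0, 0.0, 0.0]]
contact_force: [-0.8, 1.0, 2.1]
gripper_width: 0.023
```

```bash
python3 -m handwheel '[[0,0,0,0,0,0,0],[0,0,0,0,0,0,0],[0,0,0,0,0,0,0],[0,0,35,0,0,0,0],[0,0,75,0,0,0,0],[8,45,80,0,0,0,0],[17,93,80,0,0,0,0],[25,141,80,0,0,0,0],[34,189,80,0,0,0,0],[43,237,75,0,0,0,0]]';python3 -m handwheel '[[2,18.5,-10,0,0,0,0],[2,18.5,-10,0,0,0,0]]'
python3 - <<'E'
from h import *
o=robot.get_obs();print(o["tcp_pos"],o["contact_force"])
for n in("top","scene"):
    i=robot.snapshot(n)["image"][:,:,::-1]
    c=i[200:300,190:350] if n=="top" else i[170:290,270:450]
    cv2.imwrite(f"pics/e_{n}.png",cv2.resize(c,None,fx=4.4 if n=="scene" else 5,fy=4.4 if n=="scene" else 5,interpolation=cv2.INTER_CUBIC))
E
```

```text
time: 9.95
tcp_pos: [0.5904, 0.2319, 0.1081]
ee_rot: [[0.001, 0.39, 0.921], [0.0, 0.921, -0.39], [-1.0, 0.001, 0.001]]
contact_force: [1.0, -1.2, -0.2]
gripper_width: 0.0474
time: 10.15
tcp_pos: [0.5911, 0.2503, 0.0957]
ee_rot: [[-0.002, 0.387, 0.922], [-0.0, 0.922, -0.387], [-1.0, -0.001, -0.002]]
contact_force: [-1.0, -0.8, -0.5]
gripper_width: 0.0476
[0.59108724 0.25026433 0.0957445 ] [-1.027002   -0.79211401 -0.48760255]
```

View pics/e_top.png

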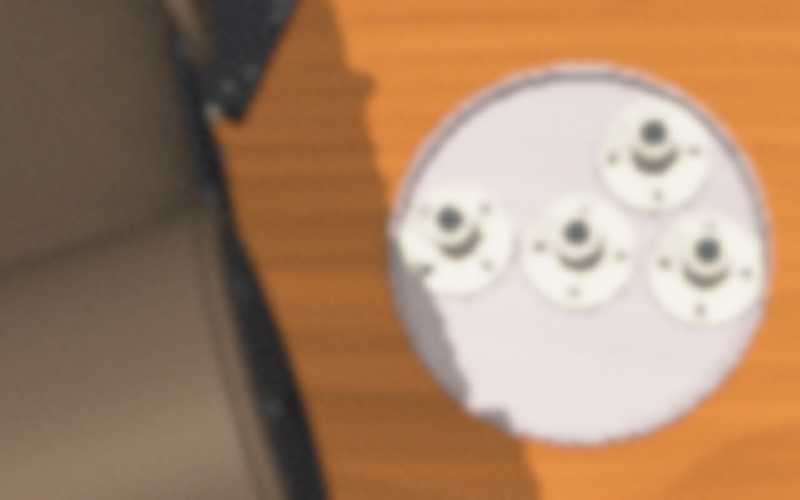

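View pics/e_scene.png

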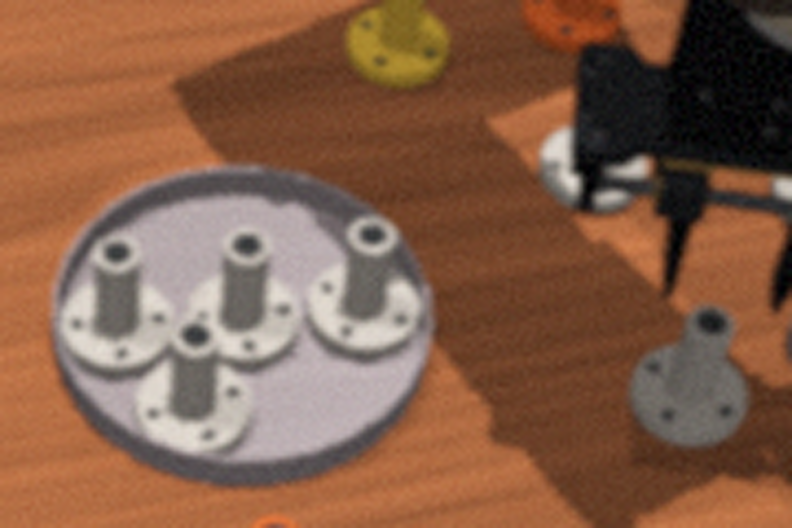

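Run:
```python
from h import *
t=robot.snapshot("top");s=robot.snapshot("scene")
T=lambda u,v:(190+(u+.5)/5-.5,200+(v+.5)/5-.5); S=lambda u,v:(270+(u+.5)/4.4-.5,170+(v+.5)/4.4-.5)
f=lambda a:np.round(a*1e3,1)
print("hub4",f(atz(t,T(653,132),.073)),f(atz(t,T(655,154),.017)),f(atz(s,S(195,334),.073)))
print("C",f(atz(t,T(575,232),.073)),f(atz(s,S(247,246),.073)))
print("L",f(atz(t,T(450,219),.073)),f(atz(s,S(372,235),.073)))
print("R",f(atz(t,T(708,250),.073)),f(atz(s,S(117,252),.073)))
print("A",f(atz(s,S(711,322),.07)))
print("tin",[f(atz(t,T(*q),.024)) for q in((390,254),(772,254),(581,63),(581,445))])
print(robot.get_obs()["tcp_pos"])
```

```text
hub4 [546.7  -7.2  73. ] [546.9  -8.5  17. ] [545.6  -6.7  73. ]
C [494.8  32.6  73. ] [495.2  32.6  73. ]
L [501.7  96.3  73. ] [501.8  97.6  73. ]
R [485.3 -34.9  73. ] [484.8 -33.5  73. ]
A [591.7 249.4  70. ]
tin [array([492.1, 131.4,  24. ]), array([491.4, -69.8,  24. ]), array([595.4,  31. ,  24. ]), array([391.3,  30.6,  24. ])]
[0.59207387 0.24683506 0.09764045]
```

```bash
python3 -m handwheel '[[0,1,-30,0,0,0,0],[0,1,-55,0,0,0,0],[0,1,-66,0,0,0,0],[0,1,-66,0,0,0,0],[0,1,-66,0,0,0,-1],[0,1,-66,0,0,0,-1],[0,1,-66,0,0,0,-1],[0,1,-66,0,0,0,-1],[0,1,-66,0,0,0,-1]]' 30
```

```text
time: 11.25
tcp_pos: [0.5923, 0.2493, 0.0322]
ee_rot: [[0.001, 0.39, 0.921], [0.0, 0.921, -0.39], [-1.0, 0.001, 0.001]]
contact_force: [-0.7, -0.8, 6.3]
gripper_width: 0.0227
```

```bash
python3 -m handwheel '[[0,0,20,0,0,0,-1],[0,0,60,0,0,0,-1],[-7,-35,75,0,0,0,-1],[-16,-80,75,0,0,0,-1],[-25,-125,75,0,0,0,-1],[-33,-165,70,0,0,0,-1],[-38,-190.5,50,0,0,0,-1],[-38,-190.5,30,0,0,0,-1],[-38,-190.5,26,0,0,0,-1],[-38,-190.5,26,0,0,0,-1]]'
python3 - <<'E'
from h import *
o=robot.get_obs();print(o["tcp_pos"],o["contact_force"])
s=robot.snapshot("scene");i=s["image"][:,:,::-1]
c=i[190:290,265:385] 
cv2.imwrite(f"pics/f_scene.png",cv2.resize(c,None,fx=6,fy=6,interpolation=cv2.INTER_CUBIC))
E
```

```text
time: 12.25
tcp_pos: [0.5538, 0.059, 0.0571]
ee_rot: [[-0.001, 0.39, 0.921], [0.0, 0.921, -0.39], [-1.0, -0.0, -0.001]]
contact_force: [-0.2, 0.2, -1.6]
gripper_width: 0.0231
[0.5538403  0.05900065 0.05712759] [-0.18892524  0.1977827  -1.61217284]
```

View pics/f_scene.png

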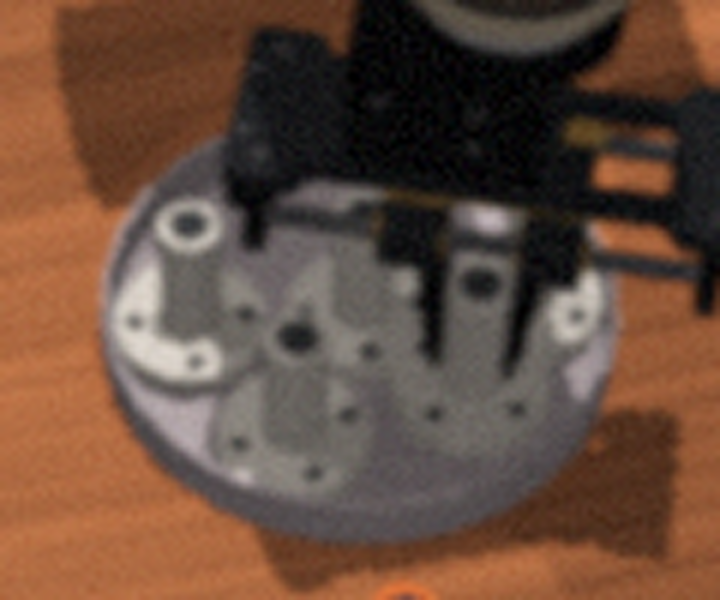

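```bash
python3 - <<'E'
from h import *
s=robot.snapshot("scene")
print(atz(s,(265+482.5/6-.5,190+284.5/6-.5),.0949))
E
python3 -m handwheel '[[0,0,-8,0,0,0,-1],[0,0,-15,0,0,0,-1],[0,0,-19,0,0,0,-1],[0,0,-21,0,0,0,-1],[0,0,-22,0,0,0,-1],[0,0,-22,0,0,0,-1]]'
```

```text
[0.55364121 0.05989714 0.0949    ]
time: 12.95
tcp_pos: [0.554, 0.0588, 0.0355]
ee_rot: [[0.0, 0.39, 0.921], [0.0, 0.921, -0.39], [-1.0, 0.0, 0.0]]
contact_force: [0.5, 0.6, -1.9]
gripper_width: 0.0228
```

```bash
python3 -m handwheel '[[0,0,-0.7,0,0,0,-1],[0,0,-1,0,0,0,-1],[0,0,-1,0,0,0,-1]]'
```

```text
time: 13.25
tcp_pos: [0.5542, 0.0587, 0.0352]
ee_rot: [[0.001, 0.39, 0.921], [0.0, 0.921, -0.39], [-1.0, 0.0, 0.001]]
contact_force: [-2.3, -0.1, 6.1]
gripper_width: 0.0229
```

```bash
python3 -m handwheel '[[0,0,0,0,0,0,0],[0,0,0,0,0,0,0],[0,0,0,0,0,0,0],[0,0,35,0,0,0,0],[0,0,75,0,0,0,0]]'
python3 - <<'E'
from h import *
t=robot.snapshot("top");s=robot.snapshot("scene")
for z in (0,.05,.1,.15): print(z,[np.round(atz(t,q,z)*1e3)[:2] for q in((121,301),(104,234),(85,270))])
for z in (0,.05,.1,.15): print(z,[np.round(atz(s,q,z)*1e3)[:2] for q in((490,163),(532,213),(536,195),(520,140))])
E
```

```text
time: 13.75
tcp_pos: [0.5533, 0.0587, 0.1092]
ee_rot: [[-0.003, 0.39, 0.921], [0.0, 0.921, -0.39], [-1.0, -0.001, -0.003]]
contact_force: [0.6, -0.0, 1.1]
gripper_width: 0.0473
0 [array([362., 517.]), array([542., 577.]), array([445., 620.])]
0.05 [array([359., 498.]), array([532., 556.]), array([438., 597.])]
0.1 [array([355., 479.]), array([522., 534.]), array([432., 574.])]
0.15 [array([352., 460.]), array([512., 513.]), array([425., 550.])]
0 [array([313., 548.]), array([507., 570.]), array([451., 611.]), array([241., 676.])]
0.05 [array([360., 509.]), array([544., 529.]), array([491., 569.]), array([293., 630.])]
0.1 [array([408., 470.]), array([581., 489.]), array([532., 526.]), array([344., 584.])]
0.15 [array([456., 431.]), array([618., 449.]), array([572., 484.]), array([396., 538.])]
```

```bash
python3 -m handwheel '[[-11,46,0,0,0,0,0],[-22,92,0,0,0,0,0],[-33,138,0,0,0,0,0],[-44,184,0,0,0,0,0],[-55,230,0,0,0,0,0],[-66,275,0,0,0,0,0],[-79.5,318,-5,0,0,0,0],[-79.5,318,-12,0,0,0,0],[-79.5,318,-12,0,0,0,0]]'
python3 - <<'E'
from h import *
o=robot.get_obs();print(o["tcp_pos"],o["contact_force"])
t=robot.snapshot("top")["image"][:,:,::-1]; i=robot.snapshot("scene")["image"][:,:,::-1]
a=cv2.resize(i[170:290,275:485],None,fx=3.8,fy=3.8,interpolation=cv2.INTER_CUBIC)
cv2.imwrite("pics/g_scene.png",a); cv2.imwrite("pics/g_top.png",cv2.resize(t[195:295,250:360],None,fx=5,fy=5,interpolation=cv2.INTER_CUBIC))
E
```

```text
time: 14.75
tcp_pos: [0.4734, 0.3771, 0.0959]
ee_rot: [[-0.002, 0.388, 0.922], [-0.001, 0.922, -0.388], [-1.0, -0.002, -0.001]]
contact_force: [0.4, 0.6, -0.2]
gripper_width: 0.0477
[0.4734357  0.37710084 0.09591587] [ 0.41114119  0.59538115 -0.17943702]
```

View pics/g_scene.png

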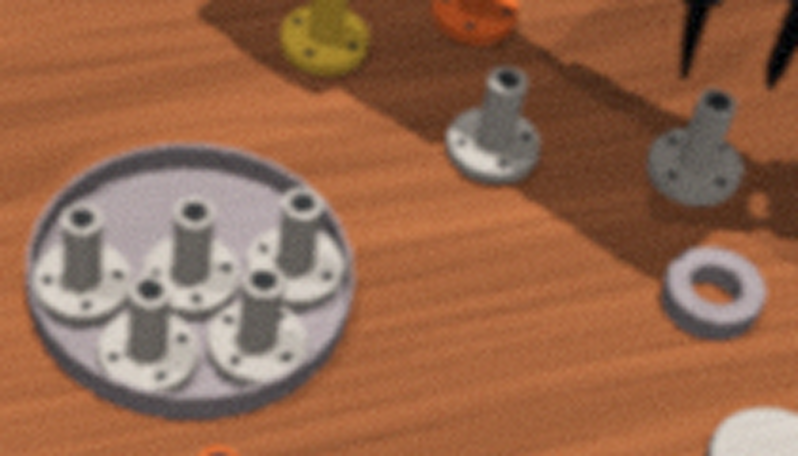

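View pics/g_top.png

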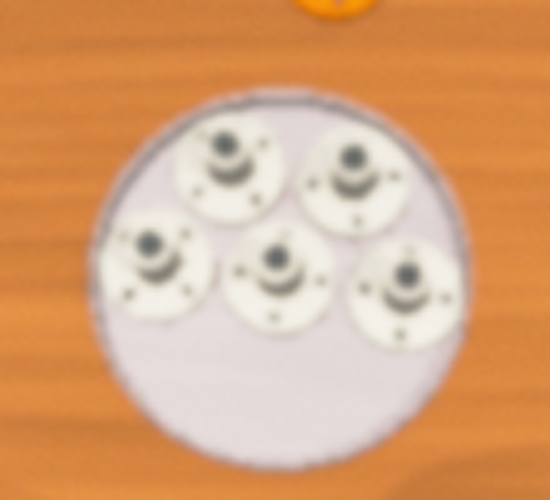

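```bash
python3 -m handwheel '[[1,0,-30,0,0,0,0],[1,0,-55,0,0,0,0],[1,0,-65,0,0,0,0],[1,0,-65,0,0,0,0],[1,0,-65,0,0,0,-1],[1,0,-65,0,0,0,-1],[1,0,-65,0,0,0,-1],[1,0,-65,0,0,0,-1],[1,0,-65,0,0,0,-1]]' 30
```

```text
time: 15.75
tcp_pos: [0.4758, 0.377, 0.0332]
ee_rot: [[0.001, 0.39, 0.921], [0.001, 0.921, -0.39], [-1.0, 0.001, 0.001]]
contact_force: [-0.7, -0.5, 5.5]
gripper_width: 0.0229
```

```bash
python3 -m handwheel '[[0,0,20,0,0,0,-1],[0,0,60,0,0,0,-1],[0,-10,90,0,0,0,-1],[-5,-55,92,0,0,0,-1],[-10,-103,92,0,0,0,-1],[-15,-150,92,0,0,0,-1],[-20,-198,92,0,0,0,-1],[-25,-246,92,0,0,0,-1],[-30,-294,92,0,0,0,-1],[-37,-340,80,0,0,0,-1]]'; python3 -m handwheel '[[-4,-32.8,-10,0,0,0,-1],[-4,-32.8,-40,0,0,0,-1],[-4,-32.8,-52,0,0,0,-1],[-4,-32.8,-52,0,0,0,-1]]'
python3 - <<'E'
from h import *
o=robot.get_obs();print(o["tcp_pos"],o["contact_force"])
s=robot.snapshot("scene");i=s["image"][:,:,::-1]
c=i[190:290,265:385] 
cv2.imwrite(f"pics/h_scene.png",cv2.resize(c,None,fx=6,fy=6,interpolation=cv2.INTER_CUBIC))
E
```

```text
time: 16.75
tcp_pos: [0.4387, 0.035, 0.1134]
ee_rot: [[0.003, 0.39, 0.921], [-0.0, 0.921, -0.39], [-1.0, 0.001, 0.003]]
contact_force: [1.0, 0.6, -1.7]
gripper_width: 0.023
time: 17.15
tcp_pos: [0.4337, 0.0037, 0.0593]
ee_rot: [[-0.003, 0.391, 0.92], [0.001, 0.92, -0.391], [-1.0, -0.001, -0.003]]
contact_force: [0.2, -0.8, -1.1]
gripper_width: 0.0226
[0.4337283  0.00374797 0.05929411] [ 0.22177307 -0.79460174 -1.06700466]
```

View pics/h_scene.png

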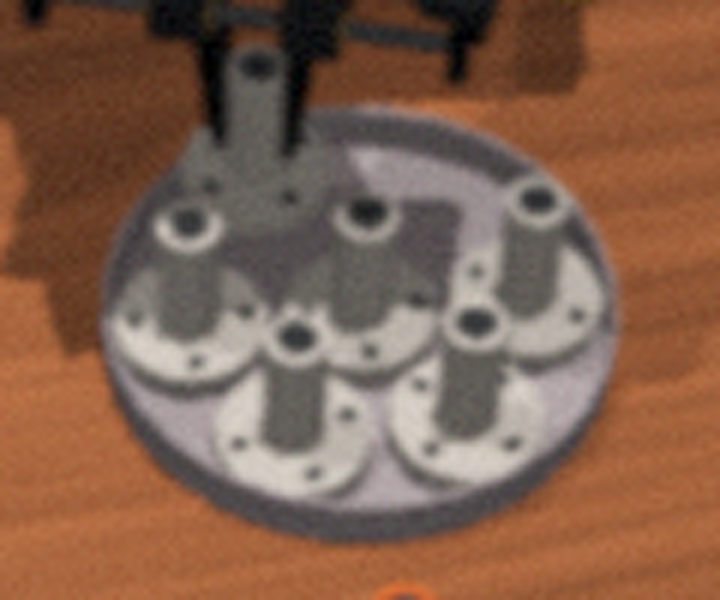

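```bash
python3 - <<'E'
from h import *
s=robot.snapshot("scene")
print(atz(s,(265+259.5/6-.5,190+66.5/6-.5),.0961),robot.get_obs()["tcp_pos"])
E
python3 -m handwheel '[[0,0,-5,0,0,0,-1],[0,0,-5,0,0,0,-1]]'
```

```text
[0.43233289 0.00498719 0.0961    ] [0.43460002 0.00406791 0.06071503]
time: 17.45
tcp_pos: [0.4347, 0.0042, 0.0557]
ee_rot: [[0.001, 0.39, 0.921], [-0.0, 0.921, -0.39], [-1.0, 0.0, 0.001]]
contact_force: [-0.2, 0.2, -1.3]
gripper_width: 0.0227
```

```bash
python3 -m handwheel '[[0.5,0,-7,0,0,0,-1],[0.5,0,-13,0,0,0,-1],[0.5,0,-17,0,0,0,-1],[0.5,0,-19,0,0,0,-1],[0.5,0,-19.5,0,0,0,-1],[0.5,0,-19.5,0,0,0,-1]]'
```

```text
time: 18.05
tcp_pos: [0.4352, 0.004, 0.0362]
ee_rot: [[0.0, 0.39, 0.921], [0.0, 0.921, -0.39], [-1.0, 0.0, 0.0]]
contact_force: [0.0, 1.6, 5.2]
gripper_width: 0.0226
```

```bash
python3 -m handwheel '[[0,0,0,0,0,0,0],[0,0,0,0,0,0,0],[0,0,0,0,0,0,0],[0,0,35,0,0,0,0],[0,0,70,0,0,0,0],[-1,45,75,0,0,0,0],[-3,93,75,0,0,0,0],[-4,141,75,0,0,0,0],[-6,189,75,0,0,0,0],[-7.5,237,70,0,0,0,0]]';python3 -m handwheel '[[0,13.5,-10,0,0,0,0],[0,13.5,-10,0,0,0,0],[0,13.5,-10,0,0,0,0]]'
python3 - <<'E'
from h import *
o=robot.get_obs();print(o["tcp_pos"],o["contact_force"])
t=robot.snapshot("top")["image"][:,:,::-1]; i=robot.snapshot("scene")["image"][:,:,::-1]
a=cv2.resize(i[170:290,275:485],None,fx=3.8,fy=3.8,interpolation=cv2.INTER_CUBIC)
cv2.imwrite("pics/k_scene.png",a); cv2.imwrite("pics/k_top.png",cv2.resize(t[195:295,250:360],None,fx=5,fy=5,interpolation=cv2.INTER_CUBIC))
E
```

```text
time: 19.05
tcp_pos: [0.4273, 0.243, 0.1063]
ee_rot: [[0.001, 0.39, 0.921], [0.0, 0.921, -0.39], [-1.0, 0.001, 0.001]]
contact_force: [1.1, -0.1, 0.2]
gripper_width: 0.0475
time: 19.35
tcp_pos: [0.4272, 0.2536, 0.0956]
ee_rot: [[-0.001, 0.39, 0.921], [-0.001, 0.921, -0.39], [-1.0, -0.001, -0.001]]
contact_force: [-1.0, -0.7, 0.7]
gripper_width: 0.0472
[0.42716156 0.2536425  0.09562263] [-0.97273327 -0.70561626  0.67429943]
```

View pics/k_scene.png

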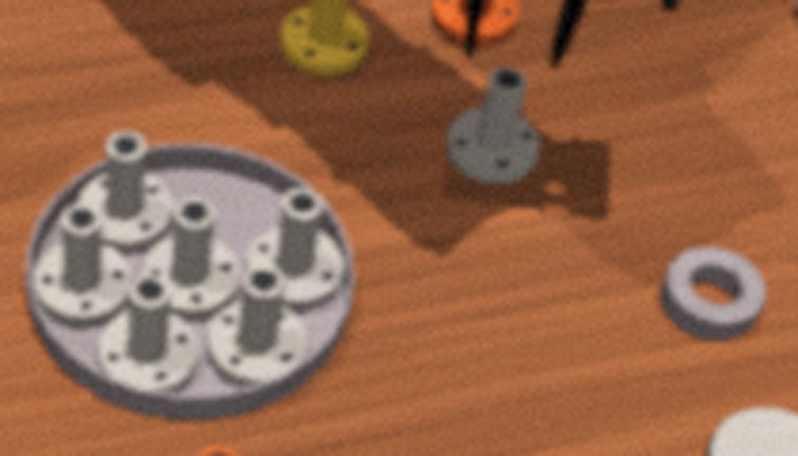

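View pics/k_top.png

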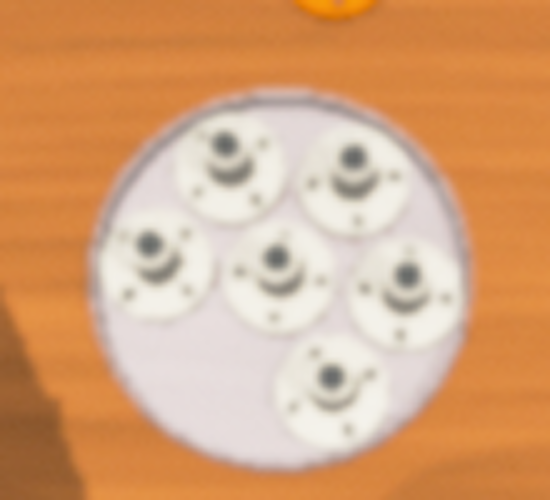

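```bash
python3 -m handwheel '[[0,1,-30,0,0,0,0],[0,1,-55,0,0,0,0],[0,1,-64,0,0,0,0],[0,1,-64,0,0,0,0],[0,1,-64,0,0,0,-1],[0,1,-64,0,0,0,-1],[0,1,-64,0,0,0,-1],[0,1,-64,0,0,0,-1],[0,1,-64,0,0,0,-1]]' 30
```

```text
time: 20.35
tcp_pos: [0.4277, 0.2555, 0.0326]
ee_rot: [[0.001, 0.39, 0.921], [0.0, 0.921, -0.39], [-1.0, 0.001, 0.001]]
contact_force: [-1.7, -1.0, 7.5]
gripper_width: 0.0228
```

```bash
python3 -m handwheel '[[0,0,20,0,0,0,-1],[0,0,55,0,0,0,-1],[3,-40,65,0,0,0,-1],[6,-85,65,0,0,0,-1],[9,-130,65,0,0,0,-1],[12.7,-172,60,0,0,0,-1],[12.7,-185,45,0,0,0,-1],[12.7,-185,29,0,0,0,-1],[12.7,-185,26,0,0,0,-1],[12.7,-185,26,0,0,0,-1]]'
python3 - <<'E'
from h import *
o=robot.get_obs();print(o["tcp_pos"],o["contact_force"])
s=robot.snapshot("scene");i=s["image"][:,:,::-1]
c=i[190:290,265:385] 
cv2.imwrite(f"pics/m_scene.png",cv2.resize(c,None,fx=6,fy=6,interpolation=cv2.INTER_CUBIC))
E
```

```text
time: 21.35
tcp_pos: [0.44, 0.0706, 0.0578]
ee_rot: [[-0.001, 0.39, 0.921], [0.0, 0.921, -0.39], [-1.0, -0.0, -0.001]]
contact_force: [0.1, -0.3, -2.2]
gripper_width: 0.0229
[0.43995567 0.07062141 0.05779711] [ 0.08443749 -0.33477988 -2.21575279]
```

View pics/m_scene.png

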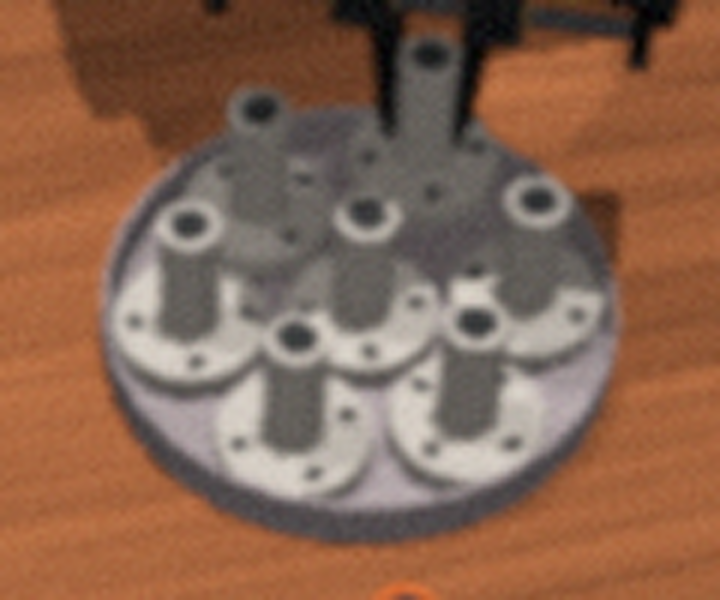

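```bash
python3 - <<'E'
from h import *
s=robot.snapshot("scene")
S=lambda u,v:(265+(u+.5)/6-.5,190+(v+.5)/6-.5)
print(atz(s,S(432,55),.0952),"placed",atz(s,S(260,110),.073),"R",atz(s,S(188,226),.073),robot.get_obs()["tcp_pos"])
E
python3 -m handwheel '[[0,0,-8,0,0,0,-1],[0,0,-15,0,0,0,-1],[0,0,-19,0,0,0,-1],[0,0,-21,0,0,0,-1],[0,0,-21.5,0,0,0,-1],[0,0,-21.5,0,0,0,-1]]'
```

```text
[0.44003964 0.07144281 0.0952    ] placed [0.4339797  0.00522771 0.073     ] R [ 0.48575423 -0.03433957  0.073     ] [0.44037398 0.07088195 0.05843263]
time: 22.05
tcp_pos: [0.4402, 0.0705, 0.0364]
ee_rot: [[-0.0, 0.39, 0.921], [0.0, 0.921, -0.39], [-1.0, -0.0, -0.0]]
contact_force: [-0.5, 0.0, -1.9]
gripper_width: 0.023
```

```bash
python3 -m handwheel '[[0,0,-0.7,0,0,0,-1],[0,0,-1.3,0,0,0,-1],[0,0,-1.3,0,0,0,-1]]'
```

```text
time: 22.35
tcp_pos: [0.4402, 0.0704, 0.0356]
ee_rot: [[0.0, 0.39, 0.921], [0.0, 0.921, -0.39], [-1.0, 0.0, 0.0]]
contact_force: [-1.1, -1.9, 5.1]
gripper_width: 0.0229
```

Landed; release, rise, and move clear to look.

```bash
python3 -m handwheel '[[0,0,0,0,0,0,0],[0,0,0,0,0,0,0],[0,0,0,0,0,0,0],[0,0,35,0,0,0,0],[0,0,80,0,0,0,0],[0,40,120,0,0,0,0],[0,85,140,0,0,0,0],[0,130,150,0,0,0,0],[0,175,150,0,0,0,0],[0,220,150,0,0,0,0]]';python3 -m handwheel '[[0,0,0,0,0,0,0],[0,0,0,0,0,0,0]]'
python3 - <<'E'
from h import *
o=robot.get_obs();print(o["tcp_pos"],o["contact_force"])
t=robot.snapshot("top")["image"][:,:,::-1]; i=robot.snapshot("scene")["image"][:,:,::-1]
cv2.imwrite("pics/z_all.png",i)
cv2.imwrite("pics/z_scene.png",cv2.resize(i[190:290,265:385],None,fx=6,fy=6,interpolation=cv2.INTER_CUBIC)); cv2.imwrite("pics/z_top.png",cv2.resize(t[195:295,250:360],None,fx=5,fy=5,interpolation=cv2.INTER_CUBIC))
E
```

```text
time: 23.35
tcp_pos: [0.4399, 0.2926, 0.1859]
ee_rot: [[0.001, 0.39, 0.921], [0.001, 0.921, -0.39], [-1.0, 0.001, 0.001]]
contact_force: [0.3, -0.2, -0.8]
gripper_width: 0.0472
time: 23.55
tcp_pos: [0.4397, 0.291, 0.1848]
ee_rot: [[-0.001, 0.388, 0.922], [-0.0, 0.922, -0.388], [-1.0, -0.001, -0.0]]
contact_force: [-0.2, -0.9, 0.8]
gripper_width: 0.0478
[0.43966602 0.291048   0.18480974] [-0.21574975 -0.8509575   0.78953178]
```

View pics/z_scene.png

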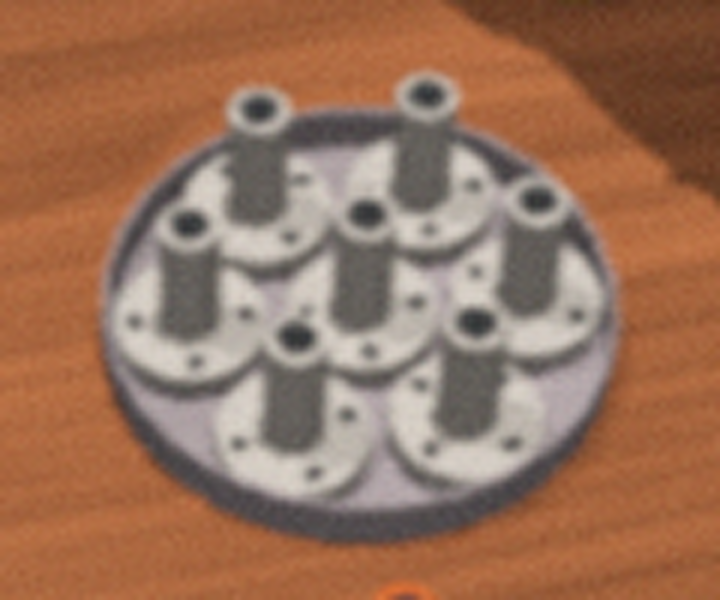

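View pics/z_top.png

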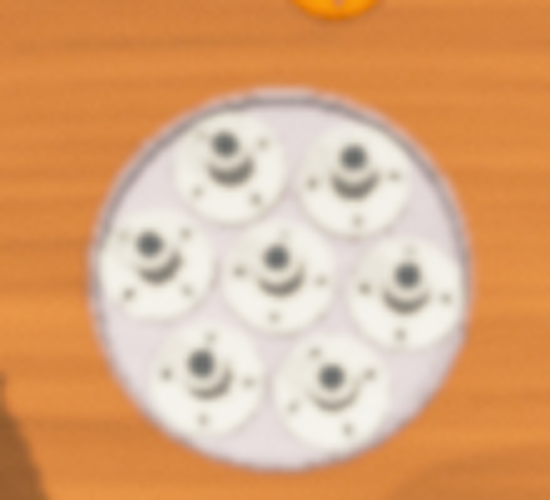

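View pics/z_all.png

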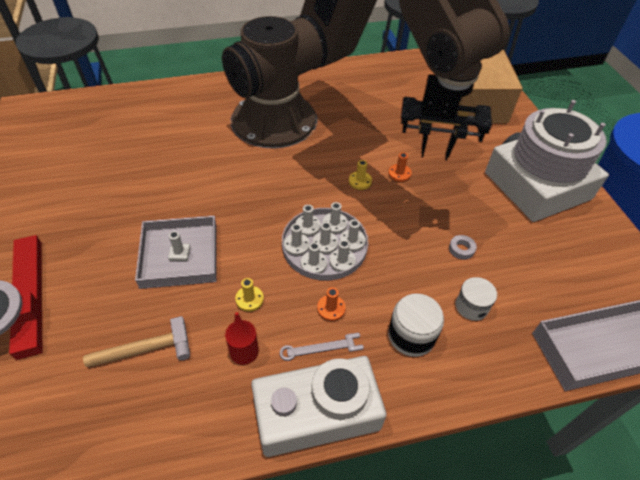

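Run:
```python
from h import *
t=robot.snapshot("top");s=robot.snapshot("scene")
T=lambda u,v:(250+(u+.5)/5-.5,195+(v+.5)/5-.5); S=lambda u,v:(265+(u+.5)/6-.5,190+(v+.5)/6-.5)
for a,b in (((277,257),(368,213)),((225,144),(477,321)),((353,157),(297,337)),((150,244),(539,200)),((407,275),(188,225)),((201,364),(427,95)),((331,377),(259,109))):
    X=tri(t,T(*a),s,S(*b))*1e3; print(np.round(X,1),"r",round(np.hypot(X[0]-493.4,X[1]-31),1))
X=atz(s,(178.5,236),.074)*1e3; print("square",X, robot.get_obs()["joint_vel"])
robot.hand_in()
```

```text
[494.8  32.3  74.1] r 1.9
[553.7  58.9  73.8] r 66.4
[546.6  -7.   73.6] r 65.4
[501.9  97.1  73.5] r 66.7
[485.3 -34.3  73.1] r 65.8
[440.3  70.2  73.2] r 66.0
[433.4   4.6  73.1] r 65.5
square [ 455.72565501 -293.30886852   74.        ] [-0.0465293  -0.0200326  -0.12622796  0.0792592  -0.07420985  0.06895862]
the job is handed in; nothing more can be done
```

The square-flanged part is in the square steel pan and all seven hubs are packed upright in the tin. I handed the job in at about 24 s of the 72 s allowed; no verdict is reported.

**What I did:** I moved the square part to the pan first. Then I lifted the blocking hub over to a ring place, and lowered the three bench hubs into the free places. Each hub was released after it touched the floor.

**Last checks, from the top and scene cameras:**
- **Hub positions:** the middle hub is 1.9 mm from the tin's centre and the other six are at 65.4–66.7 mm, against the 72 mm limit.
- **Hub heights:** the tops measured 73.1–74.1 mm, where 73 mm means flat on the floor. The up to 1.1 mm excess fits the camera calibration error of about 2 mm.
- **Square part:** it stands in the pan about 13 mm from the centre, by a rougher single-camera reading.
- **Everything else:** the gripper is clear of everything, and in the final scene picture the bearing ring, cans, wrench, hammer and piston look unmoved. I did not measure their positions.

No check failed. The square part was set down with a short push of about 24 N on the tool; the hubs landed with at most 6 N.

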